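# Set the shaker's thumbwheels and start it

### The job

Set the three thumbwheels of the shaker's control console so that the numbers (pips) squarely on top read 4, 2, 5 from left to right as seen from the robot, rolling each wheel with a gentle press, never a hard one. Only then press the round start key fully down and let it come up again; leave the glassware and other things on the bench where they are.

Things in the scene. Friction and masses are not known exactly. Their poses are not given: they have to be found in the camera images.
- console: white shaker console fixed to the table, 180 (x) by 390 mm (y), deck 70 mm high. Origin on the table under the middle wheel; x away from the robot, y to the left along the row, z up. From left: display hump (y 130 to 230 mm, 112 mm high), three thumbwheels, round start key. Brackets 16 to 20 mm either side of each wheel's middle reach 89 mm up.
- left_mid (a point): nominal centre of the left thumbwheel, fixed to the console at x = 0, y = +50 mm and z = 78 mm. The wheel is a plain cylinder, radius 30 mm, 24 mm wide, turning about the console's y axis. Its true centre stands up to 4 mm higher or lower, differently for each wheel and unmeasured. Sprung axle: 1 mm down per 6 N, up to 3 mm, then solid. A press of over 18 N harms the wheel.
- middle_mid (a point): nominal centre of the middle thumbwheel, fixed to the console at x = 0, y = 0 and z = 78 mm. The wheel is a plain cylinder, radius 30 mm, 24 mm wide, turning about the console's y axis. Its true centre stands up to 4 mm higher or lower, differently for each wheel and unmeasured. Sprung axle: 1 mm down per 6 N, up to 3 mm, then solid. A press of over 18 N harms the wheel.
- right_mid (a point): nominal centre of the right thumbwheel, fixed to the console at x = 0, y = -50 mm and z = 78 mm. The wheel is a plain cylinder, radius 30 mm, 24 mm wide, turning about the console's y axis. Its true centre stands up to 4 mm higher or lower, differently for each wheel and unmeasured. Sprung axle: 1 mm down per 6 N, up to 3 mm, then solid. A press of over 18 N harms the wheel.
- wheel_left (a joint): angle of the left thumbwheel, rad. Number n (1 to 6 pips as on a die, grey lines between) is square on top at (n-1)*1.0472. It grows as the wheel's top moves to the console's +x, away from the robot. End stops at -0.3 and 5.55 (no way from 6 on to 1). It stays where left; turning takes about 3 N along the rim, so a fingertip resting too lightly slips.
- wheel_middle (a joint): angle of the middle thumbwheel, rad. Number n (1 to 6 pips as on a die, grey lines between) is square on top at (n-1)*1.0472. It grows as the wheel's top moves to the console's +x, away from the robot. End stops at -0.3 and 5.55 (no way from 6 on to 1). It stays where left; turning takes about 3 N along the rim, so a fingertip resting too lightly slips.
- wheel_right (a joint): angle of the right thumbwheel, rad. Number n (1 to 6 pips as on a die, grey lines between) is square on top at (n-1)*1.0472. It grows as the wheel's top moves to the console's +x, away from the robot. End stops at -0.3 and 5.55 (no way from 6 on to 1). It stays where left; turning takes about 3 N along the rim, so a fingertip resting too lightly slips.
- start_top (a point): centre of the top face of the start key, a round push key 30 mm across at the right end of the row, at x = 0, y = -115 mm in the console's frame; it is pressed straight down.
- start (a joint): travel of the start key, m: 0 up, 0.006 fully down (about 5 N); it springs up again. It starts the shaker at 4 mm.
- tube_rack: loose white rack of stoppered glass tubes, 60 by 150 mm, 98 mm high, standing beyond the console; origin under its centre. Leave alone.
- vial: loose small amber vial, 22 mm across, 42 mm high, standing on the console's deck between the left wheel and the hump, towards the far edge; origin under its centre. Leave alone.
- beaker: loose glass beaker, 80 mm across, 95 mm high, to the right of the console; origin under its centre. Leave alone.
- dish: loose clear petri dish, 94 mm across, 16 mm high, in front of the console; origin under its centre. Leave alone.
- reagent: loose amber bottle, 68 mm across, 140 mm high, on the left of the table; origin under its centre. Leave alone.
- flask: loose conical flask, 84 mm across, 115 mm high, on the right of the table; origin under its centre. Leave alone.
- tip_box: loose box of pipette tips, 85 by 120 mm, 70 mm high, on the left of the table; origin under its centre. Leave alone.

How it is judged:
By the outcome, as a careful person would: the job done as asked, in the order asked, and still so for the second after the job is handed in, with the robot touching nothing.
It also fails if it takes over 67 s, if anything falls off the work surface, if the arm or the gripper's body presses on something with over 40 N, if the wrist force passes 120 N, or if a joint passes its speed limit or range.

### The arm

A 6-joint arm with a two-finger parallel gripper is mounted at the origin on the work surface. World frame = base frame: x ahead of the robot, y to its left, z up, the work surface at z = 0. Lengths are in m, angles in rad, forces in N, time in s.
With the tool pointing down it reaches from about 0.225 to 0.725 m from the base axis. Payload 3.1 kg.
Tool frame: the origin (TCP) lies at the very end of the fingers, on their centre line; the grasp point (between the pads) lies 19 mm behind it; x points along the fingers, z is the direction in which the jaws open and shut, and the axes are right-handed (so a half turn about x gives the same grasp; the last joint's range is limited). The gripper opens to 85 mm and grips with 20 to 120 N. Pads are 22 mm wide; open, the fingers measure 114 mm over their backs; the gripper's body (76 mm by 85 mm) begins 54 mm behind the grasp point. The pads swing forward as they close: fully open they stand 13 mm farther back than shut.
Start: joints at [1.063, 0.048, 0.099, 1.622, 0, 1.443], TCP at [0.195, 0.488, 0.231] pointing down, gripper open.
Joint ranges: [-2.91, 2.91], [-0.99, 1.94], [-1.21, 1.42], [-2.12, 2.29], [-1.49, 1.47], [-3.14, 3.14]. Speed limits (rad/s): [2.79, 2.79, 3.14, 3.14, 3.14, 3.14].

### API

Orientations are given as a rotation vector (axis times angle).
In Python, from bench import status, imaging, close_job, finder gives the robot as it stands.
- The arm moves only by the shell command python3 -m inch 'ROWS'. ROWS is JSON, a list of rows, each an object of numbers: "grip": the closure, from 0 (fully open) to 1 (shut); "tx", "ty", "tz": the shift along the tool's x, y, z in m; "wx", "wy", "wz": the turn, a rotation vector about the tool's x, y, z in degrees. In form: [{"grip": .., "tx": .., "ty": .., "tz": .., "wx": .., "wy": .., "wz": ..}, ...]. A call has 1 to 20 rows; each row is the pose to reach, as a shift and turn from the pose commanded when the call began, along the tool's axes at that moment; what a row does not reach only later rows make up. A row lasts 1/8 s, in which the tool goes at most 62.5 mm and 10.7 degrees, less where a joint would pass 70% of its speed; a pose out of reach is approached as far as the arm can. A call with a gripper value outside its range is refused whole. The fingers move at their own pace and stop on an object; the grip force is fixed at half the most. Time passes only in rows, so rows that repeat a pose let the fingers close. It gives the time, the measured TCP pose, the force and the opening at its end, in the units of the state.
- status.get_state(): the state, without advancing time (a new reading comes with each control period).
- imaging.read_camera(name): name is "scene" or "top" or "wrist"; returns (picture, depth): 400x640x3 uint8, blue, green, red; 400x640 float32, m along the optical axis (not along the pixel's ray), 0 where there is no reading.
- imaging.get_calibration(name): a dict with "fov_y" (degrees; the focal length in pixels is half the picture's height over the tangent of half this angle, whatever the lens; pixels are square), "cx", "cy" (the principal point, pixels), "R" (3x3) and "t" (3): a world point X has camera coordinates R X + t; the wrist camera has in their place "mount" (4x4, takes a point from camera to tool coordinates, whose origin is the TCP and whose axes are the tool frame's). Camera axes: x right, y down, z forward; pixel columns grow to the right and rows downward; lengths in m; the calibration is good to about 2 mm. The wrist camera is an equidistant fisheye: a pixel r from the principal point sees the ray r / f radians off the axis. A picture is of the moment at which its call begins: read the wrist's pose just before it. get_calibration takes no time and is no camera call.
- close_job(): hands the job in, once; it reports no verdict.
Trained networks look in the newest picture that a camera, given by its name, has taken for a name from the list of things; names that differ only in an ending like _2 or _b are one class to them, and where a whole thing is asked for, a point or a joint stands for the part that bears it (a point fixed in the world has none). Each returns a list of dicts, best first, with "p" (0 to 1); they miss things now and then, are a little off and sometimes report something else, mostly with a low value. They report only what shows in the picture. A call takes as long as a camera call.
- finder.look_for(camera, name): "at" ([column, row] in pixels, amid what is visible of it).
- finder.silhouettes(camera, name): "pixels" (400x640 bool, what is visible of it) and "at" ([column, row] in pixels, amid what is visible of it).
The state is a dict: "time_s": time; "qpos": joint angles; "joint_vel": joint speeds; "joint_torque": joint torques, N m; "eef_pos": TCP position; "ee_rot": TCP orientation; "force": force on the tool from outside, world axes, zero at the start; "torque": the same for the moment, N m; "grip_width": finger opening in m.
Only numpy, scipy, OpenCV 4.12 (cv2) and the standard library are available. Lean on these libraries where they do the work, as an engineer would, in place of code of your own. Each camera call takes 0.05 s, during which the arm holds its last target. There are 200 camera calls.

## Working session

There is one attempt and no reset: what is moved stays moved. The work goes in short steps, Python scripts to look and compute and a shell command to move; the robot and the scene stay as the last step left them, time stands still between calls to the robot, and variables do not carry over. Pictures are saved under pics/ and viewed, about 8 in all and at most 12, crops included, and the job is handed in when it is done.

```bash
ls; mkdir -p pics; cat > h.py <<'E'
import numpy as np,cv2
from scipy.spatial.transform import Rotation as Ro
from bench import status,imaging,finder
def cal(n):
    c=imaging.get_calibration(n); c['f']=200/np.tan(np.radians(c['fov_y'])/2); return c
def toolpose():
    s=status.get_state(); return Ro.from_rotvec(s['ee_rot']).as_matrix(),np.array(s['eef_pos'])
def world(n,u,v,d):
    c=cal(n); p=np.array([(u-c['cx'])/c['f']*d,(v-c['cy'])/c['f']*d,d]); return np.array(c['R']).T@(p-np.array(c['t']))
E
python3 - <<'E'
from h import *
s=status.get_state(); print(s)
for n in ('scene','top'):
    im,d=imaging.read_camera(n); cv2.imwrite(f'pics/{n}0.png',im); np.save(f'{n}0.npy',d); print(n,{k:np.round(v,3) for k,v in cal(n).items()})
    for o in ('console','wheel_left','wheel_middle','wheel_right','left_mid','start','vial','start_top'):
        for r in finder.look_for(n,o)[:3]:
            u,v=map(int,np.round(r['at'])); dd=d[v,u]; print(o,round(r['p'],2),u,v,np.round(world(n,u,v,dd),3))
print(cal('wrist'))
E
```

```text
pics
{'time_s': 0.0, 'qpos': array([ 1.06319197e+00,  4.87693584e-02,  9.75845455e-02,  1.62201198e+00,
       -2.83277215e-06,  1.44300989e+00]), 'joint_vel': array([-1.97007640e-03,  4.39958995e-04, -1.22300810e-03,  9.29422709e-04,
        1.73273036e-05,  1.56046882e-03]), 'joint_torque': array([ 2.97728502e-04, -3.38782525e+01,  3.20013964e+01,  2.03116582e-02,
        1.73077774e-05, -7.13305511e-06]), 'eef_pos': array([0.19434669, 0.48703597, 0.23010084]), 'ee_rot': array([-0.9262105 ,  1.36747528,  0.92442104]), 'force': array([-0.70411066, -0.04234914, -0.14730888]), 'torque': array([-0.03595642,  0.06042927, -0.01978368]), 'grip_width': 0.08545751983827284}
scene {'fov_y': np.float64(42.363), 'cx': np.float64(318.596), 'cy': np.float64(194.456), 'R': array([[-0.024,  1.   ,  0.003],
       [ 0.78 ,  0.02 , -0.625],
       [-0.625, -0.012, -0.78 ]]), 't': array([ 0.026, -0.369,  1.794]), 'f': np.float64(516.127)}
console 0.85 322 217 [ 0.615 -0.003  0.083]
console 0.32 306 207 [ 0.597 -0.045  0.101]
wheel_left 0.53 323 205 [ 0.587 -0.001  0.098]
wheel_middle 0.71 305 206 [ 0
[... 713 characters left out ...]
0.099  0.11 ]
left_mid 0.59 310 189 [ 0.569 -0.012  0.072]
start 0.54 359 182 [ 0.587 -0.156  0.091]
start 0.32 289 164 [0.645 0.051 0.07 ]
start_top 0.47 359 176 [ 0.605 -0.156  0.089]
start_top 0.16 308 186 [ 0.574 -0.006  0.104]
{'fov_y': 65.70646984690485, 'cx': 322.83538280439683, 'cy': 204.26040453649952, 'mount': array([[ 6.13672558e-04, -3.25960187e-01,  9.45383298e-01,
        -1.44501167e-01],
       [-1.94110897e-04, -9.45383497e-01, -3.25960130e-01,
         8.45355644e-02],
       [ 9.99999793e-01,  1.65235871e-05, -6.43428333e-04,
        -8.13210685e-04],
       [ 0.00000000e+00,  0.00000000e+00,  0.00000000e+00,
         1.00000000e+00]]), 'f': np.float64(309.70691628693146)}
```

```bash
python3 - <<'E'
import cv2,numpy as np
a=cv2.imread('pics/top0.png')[110:260,220:420]; b=cv2.imread('pics/scene0.png')[120:270,210:410]
cv2.imwrite('pics/v1.png',np.vstack([cv2.resize(x,None,fx=2,fy=2,interpolation=cv2.INTER_CUBIC) if 0 else cv2.resize(x,(760,570)) for x in (a,)]))
cv2.imwrite('pics/v2.png',np.hstack([cv2.resize(cv2.imread('pics/scene0.png'),(800,500))]))
E
```

```text
(no output)
```

View pics/v1.png

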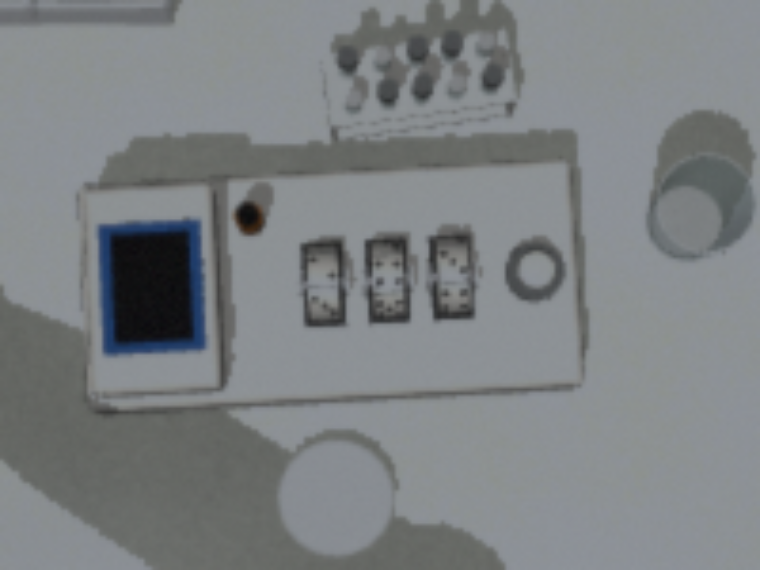

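View pics/v2.png

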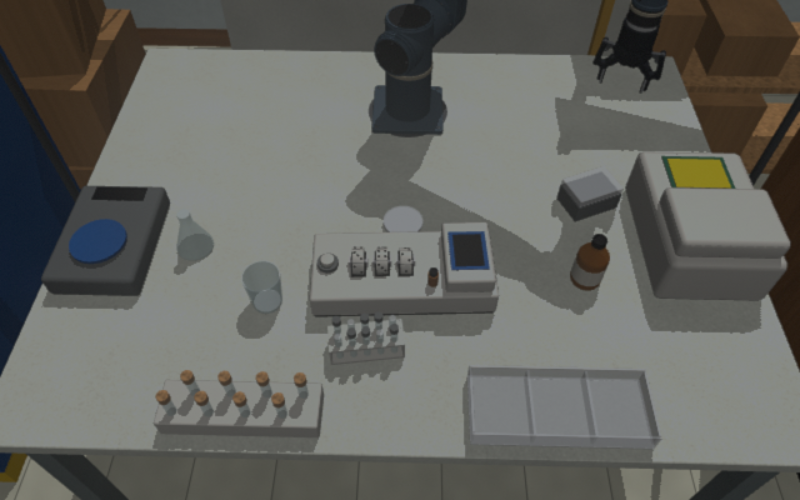

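The top view shows the wheels at crop (323,283), (388,279) and (452,275) and the key at (535,269), with the console turned about 3°. The vial stands at (250,215), the dish in front, the rack beyond. Next I'll fit the console from depth and plan a close look.

```bash
python3 - <<'E'
from h import *
R,p=toolpose(); print(np.round(R,3),p)
d=np.load('top0.npy')
v,u=np.mgrid[0:400,0:640]; c=cal('top')
P=np.stack([(u-c['cx'])/c['f']*d,(v-c['cy'])/c['f']*d,d],-1); W=(P-np.array(c['t']))@np.array(c['R'])
m=(W[...,2]>.055)&(W[...,2]<.13)&(W[...,0]>.45)&(W[...,0]<.70)&(W[...,1]>-.22)&(W[...,1]<.22)
n,l,st,ce=cv2.connectedComponentsWithStats(m.astype(np.uint8)); k=1+st[1:,4].argmax()
xy=W[l==k][:,:2].astype(np.float32); r=cv2.minAreaRect(xy); print(r, cv2.boxPoints(r))
dk=W[(l==k)&(abs(W[...,2]-.07)<.008)]; print('deck z',np.median(dk[:,2]))
E
```

```text
[[ 0.    -0.929  0.371]
 [ 0.     0.371  0.929]
 [-1.    -0.     0.   ]] [0.19466011 0.48757555 0.23134928]
((0.5835305452346802, -0.0007576644420623779), (0.18042176961898804, 0.3906823694705963), 2.937018871307373) [[ 0.48342922  0.18970469]
 [ 0.5034471  -0.20046449]
 [ 0.6836319  -0.19122002]
 [ 0.663614    0.19894916]]
deck z 0.06978893223628639
```

```bash
python3 -m inch '[{"grip":1,"tx":0,"ty":-0.637,"tz":-0.327,"wx":-24.7},{"grip":1,"tx":0,"ty":-0.637,"tz":-0.327,"wx":-24.7},{"grip":1,"tx":0,"ty":-0.637,"tz":-0.327,"wx":-24.7},{"grip":1,"tx":0,"ty":-0.637,"tz":-0.327,"wx":-24.7},{"grip":1,"tx":0,"ty":-0.637,"tz":-0.327,"wx":-24.7},{"grip":1,"tx":0,"ty":-0.637,"tz":-0.327,"wx":-24.7},{"grip":1,"tx":0,"ty":-0.637,"tz":-0.327,"wx":-24.7},{"grip":1,"tx":0,"ty":-0.637,"tz":-0.327,"wx":-24.7},{"grip":1,"tx":0,"ty":-0.637,"tz":-0.327,"wx":-24.7},{"grip":1,"tx":0,"ty":-0.637,"tz":-0.327,"wx":-24.7},{"grip":1,"tx":0,"ty":-0.637,"tz":-0.327,"wx":-24.7},{"grip":1,"tx":0.05,"ty":-0.637,"tz":-0.327,"wx":-24.7},{"grip":1,"tx":0.05,"ty":-0.637,"tz":-0.327,"wx":-24.7},{"grip":1,"tx":0.05,"ty":-0.637,"tz":-0.327,"wx":-24.7},{"grip":1,"tx":0.05,"ty":-0.637,"tz":-0.327,"wx":-24.7},{"grip":1,"tx":0.05,"ty":-0.637,"tz":-0.327,"wx":-24.7}]'
```

```text
validation failed for argument at $[0]...
```

```bash
python3 -m inch '[{"grip":1,"tx":0,"ty":-0.637,"tz":-0.327,"wx":-24.7,"wy":0,"wz":0},{"grip":1,"tx":0,"ty":-0.637,"tz":-0.327,"wx":-24.7,"wy":0,"wz":0},{"grip":1,"tx":0,"ty":-0.637,"tz":-0.327,"wx":-24.7,"wy":0,"wz":0},{"grip":1,"tx":0,"ty":-0.637,"tz":-0.327,"wx":-24.7,"wy":0,"wz":0},{"grip":1,"tx":0,"ty":-0.637,"tz":-0.327,"wx":-24.7,"wy":0,"wz":0},{"grip":1,"tx":0,"ty":-0.637,"tz":-0.327,"wx":-24.7,"wy":0,"wz":0},{"grip":1,"tx":0,"ty":-0.637,"tz":-0.327,"wx":-24.7,"wy":0,"wz":0},{"grip":1,"tx":0,"ty":-0.637,"tz":-0.327,"wx":-24.7,"wy":0,"wz":0},{"grip":1,"tx":0,"ty":-0.637,"tz":-0.327,"wx":-24.7,"wy":0,"wz":0},{"grip":1,"tx":0,"ty":-0.637,"tz":-0.327,"wx":-24.7,"wy":0,"wz":0},{"grip":1,"tx":0,"ty":-0.637,"tz":-0.327,"wx":-24.7,"wy":0,"wz":0},{"grip":1,"tx":0.05,"ty":-0.637,"tz":-0.327,"wx":-24.7,"wy":0,"wz":0},{"grip":1,"tx":0.05,"ty":-0.637,"tz":-0.327,"wx":-24.7,"wy":0,"wz":0},{"grip":1,"tx":0.05,"ty":-0.637,"tz":-0.327,"wx":-24.7,"wy":0,"wz":0},{"grip":1,"tx":0.05,"ty":-0.637,"tz":-0.327,"wx":-24.7,"wy":0,"wz":0}]'; cat >> h.py <<'E'
def wray(u,v):
    c=cal('wrist'); a=np.array([u-c['cx'],v-c['cy']]); r=np.hypot(*a); th=r/c['f']
    return np.r_[np.sin(th)*a/max(r,1e-9),np.cos(th)]
def wworld(pose,u,v,d=None,z=None):
    R,p=pose; M=cal('wrist')['mount']; r=wray(u,v)
    o=R@M[:3,3]+p; w=R@M[:3,:3]@(r/r[2])
    return o+w*(d if z is None else (z-o[2])/w[2])
def wpix(pose,X):
    R,p=pose; c=cal('wrist'); M=c['mount']; q=M[:3,:3].T@(R.T@(np.asarray(X)-p)-M[:3,3])
    r=np.hypot(q[0],q[1]); return np.array([c['cx'],c['cy']])+c['f']*np.arctan2(r,q[2])*q[:2]/r
E
python3 - <<'E'
from h import *
pose=toolpose(); im,d=imaging.read_camera('wrist'); cv2.imwrite('pics/w1.png',im); np.savez('w1.npz',d=d,R=pose[0],p=pose[1])
print(np.round(pose[0],3),pose[1])
for o in ('wheel_left','wheel_middle','wheel_right','start'):
    for r in finder.look_for('wrist',o)[:3]:
        u,v=map(int,np.round(r['at'])); print(o,round(r['p'],2),u,v,np.round(wworld(pose,u,v,d[v,u]),4))
E
```

```text
time_s: 2.78
eef_pos: [0.6653, -0.0511, 0.1838]
ee_rot: [-1.25, 1.182, 1.246]
force: [-0.3, 0.1, 0.2]
grip_width: 0.0001
[[ 0.003 -0.999 -0.053]
 [-0.    -0.053  0.999]
 [-1.    -0.003 -0.   ]] [ 0.66533057 -0.05107057  0.1838378 ]
wheel_left 0.74 401 108 [5.811e-01 4.000e-04 1.051e-01]
wheel_middle 0.59 333 108 [ 0.5851 -0.0489  0.109 ]
wheel_right 0.74 269 108 [ 0.5867 -0.0934  0.1118]
wheel_right 0.65 94 164 [ 0.6465 -0.3246  0.0333]
start 0.94 191 114 [ 0.5915 -0.1601  0.0943]
```

View pics/w1.png

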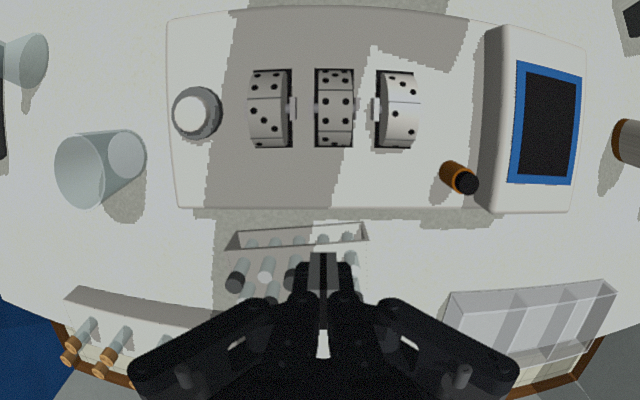

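The view shows the key at (197,112), the right wheel at (269,108), the middle at (335,107) and the left at (400,108), with the vial at (460,178). I'll fit the cylinders from depth and unroll the wheel faces.

```bash
cat >> h.py <<'E'
YAW=np.radians(2.94); ax=np.array([np.cos(YAW),np.sin(YAW),0]); ay=np.array([-np.sin(YAW),np.cos(YAW),0])
def cloud(pose,d):
    v,u=np.mgrid[0:400,0:640]; c=cal('wrist'); a=np.stack([u-c['cx'],v-c['cy']],-1).astype(float); r=np.maximum(np.hypot(a[...,0],a[...,1]),1e-9); t=np.tan(r/c['f'])
    q=np.dstack([a*(t/r)[...,None],np.ones_like(r)])*d[...,None]; M=c['mount']
    return (q@M[:3,:3].T+M[:3,3])@pose[0].T+pose[1]
def unroll(pose,im,C,half=.011,span=100):
    ph=np.radians(np.arange(-span,span+.1,1))
    ys=np.linspace(half,-half,48)  # left of robot at picture left; robot side at bottom
    out=np.zeros((len(ph),48,3),np.uint8); mp=np.zeros((len(ph),48,2),np.float32)
    for i,f in enumerate(ph[::-1]):
        for j,y in enumerate(ys): mp[i,j]=wpix(pose,C+ay*y+ax*.03*np.sin(f)+np.array([0,0,.03*np.cos(f)]))
    return cv2.remap(im,mp[...,0],mp[...,1],cv2.INTER_LINEAR)
E
python3 - <<'E'
from h import *
from scipy.optimize import least_squares
z=np.load('w1.npz'); pose=(z['R'],z['p']); d=z['d']; im=cv2.imread('pics/w1.png'); W=cloud(pose,d)
dk=(abs(W[...,2]-.07)<.006)&(W[...,0]>.5)&(W[...,0]<.66)&(abs(W[...,1])<.18)
print('deck',np.median(W[dk][:,2]))
top=W[...,2]>.092
ts=[]
for n,(u0,u1) in dict(left=(376,425),middle=(312,358),right=(245,295),key=(170,225)).items():
    m=np.zeros_like(top); m[60:160,u0:u1]=True
    if n=='key':
        P=W[m&(W[...,2]>.086)]; print(n,P.mean(0),np.median(P[:,2]),np.ptp(P@ax),np.ptp(P@ay),[(P@ay).max()/2+(P@ay).min()/2,(P@ax).max()/2+(P@ax).min()/2]); continue
    P=W[m&top&(d>0)]; a,b=P@ax,P@ay
    f=lambda q:np.hypot(a-q[0],P[:,2]-q[1])-.03
    s=least_squares(f,[a.mean(),.078],loss='soft_l1',f_scale=.001)
    bc=(np.percentile(b,2)+np.percentile(b,98))/2
    C=ax*s.x[0]+ay*bc+np.array([0,0,s.x[1]]); print(n,len(P),'ax',s.x.round(4),'ay',bc.round(4),np.percentile(b,[2,98]),'world',C.round(4),'rms',np.std(s.fun))
E
```

```text
deck 0.07189274928097086
left 2229 ax [0.5823 0.0765] ay -0.0278 [-0.03960134 -0.0160974 ] world [0.5829 0.0021 0.0765] rms 0.0020467325657794176
middle 2367 ax [0.5822 0.0797] ay -0.0773 [-0.08866311 -0.06590943] world [ 0.5854 -0.0473  0.0797] rms 0.0010812523748185208
right 2599 ax [0.5822 0.0826] ay -0.1269 [-0.13861238 -0.11512895] world [ 0.5879 -0.0968  0.0826] rms 0.0028094942063003024
key [ 0.59077452 -0.15694059  0.10085718] 0.0936733382778897 0.03186262557494368 0.12059403729577964 [np.float64(-0.14609298183538716), np.float64(0.5835851495539507)]
```

```bash
cat >> h.py <<'E'
CW=dict(left=[.5829,.0021,.0765],middle=[.5854,-.0473,.0797],right=[.5879,-.0968,.0826])
def sheet(pose,im,name,names=('left','middle','right')):
    o=[]
    for n in names:
        s=unroll(pose,im,np.array(CW[n]),half=.0115); s=cv2.resize(s,None,fx=3,fy=3,interpolation=cv2.INTER_CUBIC)
        for k in (-60,-30,0,30,60):
            y=int((100-k)*3); cv2.line(s,(0,y),(12,y),(0,0,255) if k else (0,200,0),2)
        o+=[s,np.full((s.shape[0],40,3),128,np.uint8)]
    cv2.imwrite(name,np.hstack(o)[:600])
E
python3 - <<'E'
from h import *
z=np.load('w1.npz'); sheet((z['R'],z['p']),cv2.imread('pics/w1.png'),'pics/s1.png')
E
```

```text
Traceback (most recent call last):
  File "h.py", line 36, in sheet
    s=unroll(pose,im,np.array(CW[n]),half=.0115); s=cv2.resize(s,None,fx=3,fy=3,interpolation=cv2.INTER_CUBIC)
  File "h.py", line 30, in unroll
    for j,y in enumerate(ys): mp[i,j]=wpix(pose,C+ay*y+ax*.03*np.sin(f)+np.array([0,0,.03*np.cos(f)]))
                                      ~~~~^^^^^^^^^^^^^^^^^^^^^^^^^^^^^^^^^^^^^^^^^^^^^^^^^^^^^^^^^^^^
  File "h.py", line 18, in wpix
    R,p=pose; c=cal('wrist'); M=c['mount']; q=M[:3,:3].T@(R.T@(np.asarray(X)-p)-M[:3,3])
                ~~~^^^^^^^^^
  File "h.py", line 5, in cal
    c=imaging.get_calibration(n); c['f']=200/np.tan(np.radians(c['fov_y'])/2); return c
ValueError: time passes only in moves, steps and waits
```

```bash
sed -i 's/^def cal(n):/import functools\n@functools.lru_cache(None)\ndef cal(n):/' h.py
python3 - <<'E'
from h import *
z=np.load('w1.npz'); sheet((z['R'],z['p']),cv2.imread('pics/w1.png'),'pics/s1.png')
print(status.get_state()['time_s'])
E
```

```text
3.025
```

View pics/s1.png

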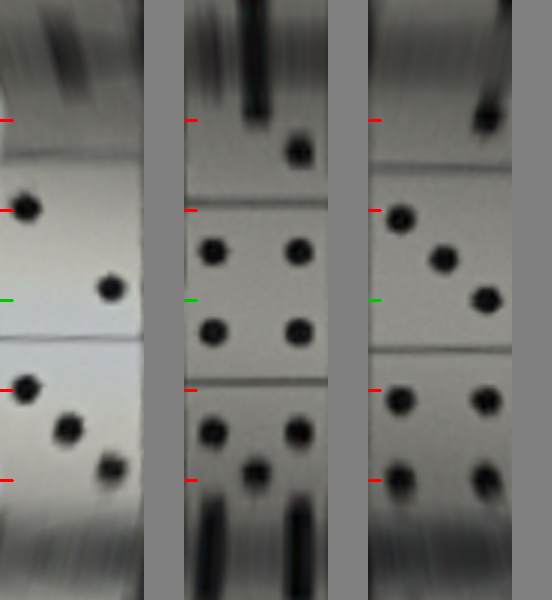

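The unrolled faces read: left 2 at +17.5° (needs +102.5°, 53.7 mm of rim), middle 4 at +2.5° (needs −122.5°, 64 mm), right 3 at +13.7° (needs +106.3°, 55.7 mm). I'll start with the left wheel, tip 13 mm on the robot side, and feel for the top.

```bash
python3 -m inch '[{"grip":1,"tx":0,"ty":0.055,"tz":0.03,"wx":0,"wy":0,"wz":0},{"grip":1,"tx":0,"ty":0.093,"tz":0.057,"wx":0,"wy":0,"wz":0},{"grip":1,"tx":0.03,"ty":0.093,"tz":0.057,"wx":0,"wy":0,"wz":0},{"grip":1,"tx":0.066,"ty":0.093,"tz":0.057,"wx":0,"wy":0,"wz":0},{"grip":1,"tx":0.066,"ty":0.093,"tz":0.057,"wx":0,"wy":0,"wz":0},{"grip":1,"tx":0.066,"ty":0.093,"tz":0.057,"wx":0,"wy":0,"wz":0}]'; python3 - <<'E'
from h import *
for i in range(3):
  s=status.get_state(); p=s['eef_pos'];print(s['time_s'],p,p@ax,p@ay,s['force'])
E
```

```text
time_s: 3.78
eef_pos: [0.5698, -0.0001, 0.1167]
ee_rot: [-1.248, 1.183, 1.246]
force: [0.6, -0.0, 0.2]
grip_width: 0.0003
3.775 [ 5.69832420e-01 -1.33636007e-04  1.16721993e-01] 0.5690755487934 -0.029360259162826842 [ 0.58622403 -0.04051282  0.17029974]
3.775 [ 5.69832420e-01 -1.33636007e-04  1.16721993e-01] 0.5690755487934 -0.029360259162826842 [ 0.58622403 -0.04051282  0.17029974]
3.775 [ 5.69832420e-01 -1.33636007e-04  1.16721993e-01] 0.5690755487934 -0.029360259162826842 [ 0.58622403 -0.04051282  0.17029974]
```

```bash
python3 -m inch '[{"grip":1,"tx":0.008,"ty":0,"tz":0,"wx":0,"wy":0,"wz":0},{"grip":1,"tx":0.008,"ty":0,"tz":0,"wx":0,"wy":0,"wz":0}]';python3 -m inch '[{"grip":1,"tx":0.0015,"ty":0,"tz":0,"wx":0,"wy":0,"wz":0},{"grip":1,"tx":0.0015,"ty":0,"tz":0,"wx":0,"wy":0,"wz":0}]'
```

```text
time_s: 4.03
eef_pos: [0.5696, -0.0002, 0.1077]
ee_rot: [-1.247, 1.184, 1.246]
force: [-0.7, 0.7, -0.5]
grip_width: 0.0001
time_s: 4.28
eef_pos: [0.5693, -0.0002, 0.1059]
ee_rot: [-1.247, 1.184, 1.247]
force: [0.4, 0.4, -0.5]
grip_width: -0.0001
```

```bash
python3 -m inch '[{"grip":1,"tx":0.0015,"ty":0,"tz":0,"wx":0,"wy":0,"wz":0},{"grip":1,"tx":0.0015,"ty":0,"tz":0,"wx":0,"wy":0,"wz":0}]'
```

```text
time_s: 4.53
eef_pos: [0.5694, -0.0002, 0.1044]
ee_rot: [-1.247, 1.184, 1.247]
force: [0.3, -0.1, 0.5]
grip_width: 0.0001
```

```bash
python3 -m inch '[{"grip":1,"tx":-0.002,"ty":-0.007,"tz":0.0015,"wx":0,"wy":0,"wz":0},{"grip":1,"tx":-0.002,"ty":-0.013,"tz":0.0015,"wx":0,"wy":0,"wz":0},{"grip":1,"tx":-0.002,"ty":-0.013,"tz":0.0015,"wx":0,"wy":0,"wz":0}]'; python3 -m inch '[{"grip":1,"tx":0.0015,"ty":0,"tz":0,"wx":0,"wy":0,"wz":0},{"grip":1,"tx":0.0015,"ty":0,"tz":0,"wx":0,"wy":0,"wz":0}]'
```

```text
time_s: 4.9
eef_pos: [0.5827, 0.0021, 0.1063]
ee_rot: [-1.247, 1.184, 1.247]
force: [-0.1, 0.6, -0.7]
grip_width: 0.0
time_s: 5.15
eef_pos: [0.5823, 0.002, 0.1051]
ee_rot: [-1.247, 1.184, 1.246]
force: [1.2, 0.1, 1.1]
grip_width: -0.0002
```

```bash
python3 -m inch '[{"grip":1,"tx":0.0015,"ty":0,"tz":0,"wx":0,"wy":0,"wz":0},{"grip":1,"tx":0.0015,"ty":0,"tz":0,"wx":0,"wy":0,"wz":0}]'
```

```text
time_s: 5.4
eef_pos: [0.5824, 0.002, 0.1044]
ee_rot: [-1.248, 1.184, 1.246]
force: [-0.2, 0.4, 4.6]
grip_width: 0.0001
```

```bash
python3 -m inch '[{"grip":1,"tx":0.0007,"ty":0,"tz":0,"wx":0,"wy":0,"wz":0},{"grip":1,"tx":0.0007,"ty":-0.003,"tz":0,"wx":0,"wy":0,"wz":0},{"grip":1,"tx":0.0007,"ty":-0.006,"tz":0,"wx":0,"wy":0,"wz":0}]';  python3 -m inch '[{"grip":1,"tx":0,"ty":-0.003,"tz":0,"wx":0,"wy":0,"wz":0},{"grip":1,"tx":0,"ty":-0.006,"tz":0,"wx":0,"wy":0,"wz":0},{"grip":1,"tx":0,"ty":-0.008,"tz":0,"wx":0,"wy":0,"wz":0}]'
```

```text
time_s: 5.78
eef_pos: [0.5876, 0.0023, 0.1039]
ee_rot: [-1.247, 1.185, 1.247]
force: [-3.6, -0.4, 7.0]
grip_width: 0.0001
time_s: 6.15
eef_pos: [0.5958, 0.0027, 0.1037]
ee_rot: [-1.247, 1.185, 1.247]
force: [-2.1, 0.4, 6.5]
grip_width: 0.0
```

```bash
python3 -m inch '[{"grip":1,"tx":-0.006,"ty":0,"tz":0,"wx":0,"wy":0,"wz":0},{"grip":1,"tx":-0.006,"ty":0.028,"tz":0,"wx":0,"wy":0,"wz":0},{"grip":1,"tx":-0.006,"ty":0.028,"tz":0,"wx":0,"wy":0,"wz":0},{"grip":1,"tx":0,"ty":0.028,"tz":0,"wx":0,"wy":0,"wz":0},{"grip":1,"tx":0.0006,"ty":0.028,"tz":0,"wx":0,"wy":0,"wz":0},{"grip":1,"tx":0.0006,"ty":0.028,"tz":0,"wx":0,"wy":0,"wz":0}]'; python3 -m inch '[{"grip":1,"tx":0,"ty":-0.004,"tz":0,"wx":0,"wy":0,"wz":0},{"grip":1,"tx":0,"ty":-0.009,"tz":0,"wx":0,"wy":0,"wz":0},{"grip":1,"tx":-0.0003,"ty":-0.014,"tz":0,"wx":0,"wy":0,"wz":0},{"grip":1,"tx":-0.0003,"ty":-0.014,"tz":0,"wx":0,"wy":0,"wz":0}]'; python3 -m inch '[{"grip":1,"tx":0,"ty":-0.004,"tz":0,"wx":0,"wy":0,"wz":0},{"grip":1,"tx":0,"ty":-0.009,"tz":0,"wx":0,"wy":0,"wz":0},{"grip":1,"tx":0,"ty":-0.014,"tz":0,"wx":0,"wy":0,"wz":0},{"grip":1,"tx":0,"ty":-0.014,"tz":0,"wx":0,"wy":0,"wz":0}]'
```

```text
time_s: 6.9
eef_pos: [0.569, 0.0012, 0.1032]
ee_rot: [-1.248, 1.184, 1.246]
force: [-2.8, -1.1, 4.4]
grip_width: 0.0002
time_s: 7.4
eef_pos: [0.5835, 0.002, 0.104]
ee_rot: [-1.248, 1.183, 1.245]
force: [-2.5, -0.1, 6.4]
grip_width: -0.0
time_s: 7.9
eef_pos: [0.5976, 0.0027, 0.1035]
ee_rot: [-1.248, 1.183, 1.245]
force: [-1.6, 0.6, 5.2]
grip_width: 0.0003
```

```bash
python3 -m inch '[{"grip":1,"tx":-0.015,"ty":0,"tz":0,"wx":0,"wy":0,"wz":0},{"grip":1,"tx":-0.015,"ty":0.002,"tz":-0.0493,"wx":0,"wy":0,"wz":0},{"grip":1,"tx":-0.015,"ty":0.002,"tz":-0.0493,"wx":0,"wy":0,"wz":0},{"grip":1,"tx":-0.0065,"ty":0.002,"tz":-0.0493,"wx":0,"wy":0,"wz":0},{"grip":1,"tx":-0.0065,"ty":0.002,"tz":-0.0493,"wx":0,"wy":0,"wz":0}]'; python3 -m inch '[{"grip":1,"tx":0.0015,"ty":0,"tz":0,"wx":0,"wy":0,"wz":0},{"grip":1,"tx":0.0015,"ty":0,"tz":0,"wx":0,"wy":0,"wz":0}]'
```

```text
time_s: 8.52
eef_pos: [0.5967, -0.0461, 0.1081]
ee_rot: [-1.247, 1.184, 1.248]
force: [1.0, 0.4, -0.7]
grip_width: 0.0003
time_s: 8.78
eef_pos: [0.5967, -0.0459, 0.1077]
ee_rot: [-1.247, 1.184, 1.247]
force: [-0.2, 0.4, 1.8]
grip_width: 0.0001
```

```bash
python3 -m inch '[{"grip":1,"tx":0.0015,"ty":0,"tz":0,"wx":0,"wy":0,"wz":0},{"grip":1,"tx":0.0015,"ty":0,"tz":0,"wx":0,"wy":0,"wz":0}]'
```

```text
time_s: 9.02
eef_pos: [0.5968, -0.046, 0.107]
ee_rot: [-1.247, 1.183, 1.247]
force: [-2.1, 1.8, 5.8]
grip_width: 0.0002
```

```bash
python3 -m inch '[{"grip":1,"tx":0.0003,"ty":0.004,"tz":0,"wx":0,"wy":0,"wz":0},{"grip":1,"tx":0.0003,"ty":0.008,"tz":0,"wx":0,"wy":0,"wz":0},{"grip":1,"tx":0.0001,"ty":0.012,"tz":0,"wx":0,"wy":0,"wz":0}]'; python3 -m inch '[{"grip":1,"tx":0,"ty":0.004,"tz":0,"wx":0,"wy":0,"wz":0},{"grip":1,"tx":0,"ty":0.008,"tz":0,"wx":0,"wy":0,"wz":0},{"grip":1,"tx":0.0001,"ty":0.012,"tz":0,"wx":0,"wy":0,"wz":0},{"grip":1,"tx":0.0001,"ty":0.015,"tz":0,"wx":0,"wy":0,"wz":0},{"grip":1,"tx":0.0001,"ty":0.015,"tz":0,"wx":0,"wy":0,"wz":0}]'; python3 -m inch '[{"grip":1,"tx":-0.006,"ty":0,"tz":0,"wx":0,"wy":0,"wz":0},{"grip":1,"tx":-0.006,"ty":-0.028,"tz":0,"wx":0,"wy":0,"wz":0},{"grip":1,"tx":-0.006,"ty":-0.028,"tz":0,"wx":0,"wy":0,"wz":0},{"grip":1,"tx":0,"ty":-0.028,"tz":0,"wx":0,"wy":0,"wz":0},{"grip":1,"tx":0,"ty":-0.028,"tz":0,"wx":0,"wy":0,"wz":0}]'
```

```text
time_s: 9.4
eef_pos: [0.5864, -0.0466, 0.1073]
ee_rot: [-1.249, 1.18, 1.244]
force: [3.2, 1.8, 5.7]
grip_width: 0.0001
time_s: 10.02
eef_pos: [0.5693, -0.0482, 0.1057]
ee_rot: [-1.247, 1.185, 1.247]
force: [0.8, -0.2, 5.3]
grip_width: -0.0002
time_s: 10.65
eef_pos: [0.5971, -0.0467, 0.1069]
ee_rot: [-1.247, 1.185, 1.246]
force: [-2.1, 1.3, 5.8]
grip_width: 0.0001
```

```bash
python3 -m inch '[{"grip":1,"tx":0.0005,"ty":0.004,"tz":0,"wx":0,"wy":0,"wz":0},{"grip":1,"tx":0.0005,"ty":0.008,"tz":0,"wx":0,"wy":0,"wz":0},{"grip":1,"tx":0.0003,"ty":0.012,"tz":0,"wx":0,"wy":0,"wz":0}]'; python3 -m inch '[{"grip":1,"tx":0,"ty":0.004,"tz":0,"wx":0,"wy":0,"wz":0},{"grip":1,"tx":0,"ty":0.008,"tz":0,"wx":0,"wy":0,"wz":0},{"grip":1,"tx":0.0001,"ty":0.012,"tz":0,"wx":0,"wy":0,"wz":0},{"grip":1,"tx":0.0001,"ty":0.015,"tz":0,"wx":0,"wy":0,"wz":0},{"grip":1,"tx":0.0001,"ty":0.015,"tz":0,"wx":0,"wy":0,"wz":0}]'; python3 -m inch '[{"grip":1,"tx":-0.015,"ty":0,"tz":0,"wx":0,"wy":0,"wz":0},{"grip":1,"tx":-0.015,"ty":0.001,"tz":-0.0493,"wx":0,"wy":0,"wz":0},{"grip":1,"tx":-0.015,"ty":0.001,"tz":-0.0493,"wx":0,"wy":0,"wz":0},{"grip":1,"tx":-0.0065,"ty":0.001,"tz":-0.0493,"wx":0,"wy":0,"wz":0},{"grip":1,"tx":-0.0065,"ty":0.001,"tz":-0.0493,"wx":0,"wy":0,"wz":0}]'
```

```text
time_s: 11.02
eef_pos: [0.5873, -0.0472, 0.1074]
ee_rot: [-1.25, 1.181, 1.242]
force: [2.9, 0.8, 5.4]
grip_width: 0.0002
time_s: 11.65
eef_pos: [0.5706, -0.0481, 0.1059]
ee_rot: [-1.248, 1.184, 1.246]
force: [1.5, 0.4, 6.2]
grip_width: -0.0001
time_s: 12.28
eef_pos: [0.5707, -0.0961, 0.1098]
ee_rot: [-1.245, 1.186, 1.251]
force: [-0.8, 0.4, -0.3]
grip_width: 0.0001
```

```bash
python3 -m inch '[{"grip":1,"tx":0,"ty":-0.003,"tz":0,"wx":0,"wy":0,"wz":0},{"grip":1,"tx":0.001,"ty":-0.003,"tz":0,"wx":0,"wy":0,"wz":0},{"grip":1,"tx":0.001,"ty":-0.003,"tz":0,"wx":0,"wy":0,"wz":0}]'
```

```text
time_s: 12.65
eef_pos: [0.5753, -0.0968, 0.1108]
ee_rot: [-1.247, 1.184, 1.247]
force: [0.0, 0.4, 0.2]
grip_width: 0.0
```

```bash
python3 -m inch '[{"grip":1,"tx":0.0015,"ty":0,"tz":0,"wx":0,"wy":0,"wz":0},{"grip":1,"tx":0.0015,"ty":0,"tz":0,"wx":0,"wy":0,"wz":0}]'
```

```text
time_s: 12.9
eef_pos: [0.5754, -0.0969, 0.11]
ee_rot: [-1.247, 1.184, 1.246]
force: [-0.9, 0.6, 3.9]
grip_width: 0.0001
```

```bash
python3 -m inch '[{"grip":1,"tx":0.0008,"ty":0,"tz":0,"wx":0,"wy":0,"wz":0},{"grip":1,"tx":0.0008,"ty":-0.004,"tz":0,"wx":0,"wy":0,"wz":0},{"grip":1,"tx":0.0007,"ty":-0.008,"tz":0,"wx":0,"wy":0,"wz":0},{"grip":1,"tx":0.0006,"ty":-0.012,"tz":0,"wx":0,"wy":0,"wz":0}]'; python3 -m inch '[{"grip":1,"tx":0,"ty":-0.004,"tz":0,"wx":0,"wy":0,"wz":0},{"grip":1,"tx":0,"ty":-0.008,"tz":0,"wx":0,"wy":0,"wz":0},{"grip":1,"tx":0.0001,"ty":-0.012,"tz":0,"wx":0,"wy":0,"wz":0},{"grip":1,"tx":0.0002,"ty":-0.015,"tz":0,"wx":0,"wy":0,"wz":0},{"grip":1,"tx":0.0002,"ty":-0.015,"tz":0,"wx":0,"wy":0,"wz":0}]'; python3 -m inch '[{"grip":1,"tx":-0.006,"ty":0,"tz":0,"wx":0,"wy":0,"wz":0},{"grip":1,"tx":-0.006,"ty":0.028,"tz":0,"wx":0,"wy":0,"wz":0},{"grip":1,"tx":-0.006,"ty":0.028,"tz":0,"wx":0,"wy":0,"wz":0},{"grip":1,"tx":0,"ty":0.028,"tz":0,"wx":0,"wy":0,"wz":0},{"grip":1,"tx":0,"ty":0.028,"tz":0,"wx":0,"wy":0,"wz":0}]'
```

```text
time_s: 13.4
eef_pos: [0.5869, -0.0964, 0.1099]
ee_rot: [-1.247, 1.185, 1.247]
force: [-2.8, 1.2, 6.8]
grip_width: -0.0002
time_s: 14.02
eef_pos: [0.6025, -0.0956, 0.1095]
ee_rot: [-1.247, 1.184, 1.246]
force: [-0.2, 2.2, 5.8]
grip_width: 0.0002
time_s: 14.65
eef_pos: [0.5751, -0.0975, 0.1095]
ee_rot: [-1.248, 1.184, 1.245]
force: [-1.0, -0.1, 5.4]
grip_width: -0.0001
```

Second stroke on the right wheel, then back to the viewing place and measure all three.

```bash
python3 -m inch '[{"grip":1,"tx":0.0002,"ty":-0.004,"tz":0,"wx":0,"wy":0,"wz":0},{"grip":1,"tx":0.0002,"ty":-0.008,"tz":0,"wx":0,"wy":0,"wz":0},{"grip":1,"tx":0,"ty":-0.012,"tz":0,"wx":0,"wy":0,"wz":0},{"grip":1,"tx":0,"ty":-0.016,"tz":0,"wx":0,"wy":0,"wz":0},{"grip":1,"tx":0.0001,"ty":-0.020,"tz":0,"wx":0,"wy":0,"wz":0},{"grip":1,"tx":0.0002,"ty":-0.024,"tz":0,"wx":0,"wy":0,"wz":0},{"grip":1,"tx":0.0002,"ty":-0.026,"tz":0,"wx":0,"wy":0,"wz":0},{"grip":1,"tx":0.0002,"ty":-0.026,"tz":0,"wx":0,"wy":0,"wz":0}]'; python3 -m inch '[{"grip":1,"tx":-0.04,"ty":0,"tz":0,"wx":0,"wy":0,"wz":0},{"grip":1,"tx":-0.074,"ty":-0.05,"tz":0.03,"wx":0,"wy":0,"wz":0},{"grip":1,"tx":-0.074,"ty":-0.066,"tz":0.05,"wx":0,"wy":0,"wz":0},{"grip":1,"tx":-0.074,"ty":-0.066,"tz":0.05,"wx":0,"wy":0,"wz":0},{"grip":1,"tx":-0.074,"ty":-0.066,"tz":0.05,"wx":0,"wy":0,"wz":0}]'; python3 - <<'E'
from h import *
pose=toolpose(); im,d=imaging.read_camera('wrist'); cv2.imwrite('pics/w2.png',im)
sheet(pose,im,'pics/s2.png'); print(pose[1])
E
```

```text
time_s: 15.65
eef_pos: [0.6015, -0.0961, 0.1096]
ee_rot: [-1.249, 1.184, 1.245]
force: [-1.4, 0.3, 6.8]
grip_width: 0.0
time_s: 16.27
eef_pos: [0.6633, -0.0427, 0.1811]
ee_rot: [-1.246, 1.186, 1.248]
force: [0.0, 0.1, -0.3]
grip_width: 0.0001
[ 0.6632994  -0.04271834  0.18108665]
```

View pics/s2.png

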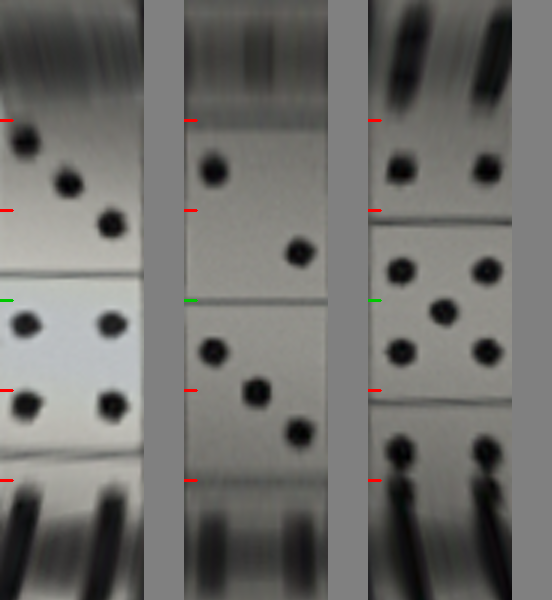

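Left needs another +21.5° (11.3 mm), middle −29.7° (15.5 mm) and right +3.8° (2 mm). I'll do the short corrective strokes in order right, middle, left.

```bash
python3 -m inch '[{"grip":1,"tx":0.03,"ty":0.05,"tz":-0.03,"wx":0,"wy":0,"wz":0},{"grip":1,"tx":0.06,"ty":0.079,"tz":-0.05,"wx":0,"wy":0,"wz":0},{"grip":1,"tx":0.07,"ty":0.079,"tz":-0.05,"wx":0,"wy":0,"wz":0},{"grip":1,"tx":0.07,"ty":0.079,"tz":-0.05,"wx":0,"wy":0,"wz":0},{"grip":1,"tx":0.074,"ty":0.079,"tz":-0.05,"wx":0,"wy":0,"wz":0},{"grip":1,"tx":0.074,"ty":0.079,"tz":-0.05,"wx":0,"wy":0,"wz":0},{"grip":1,"tx":0.074,"ty":0.0777,"tz":-0.05,"wx":0,"wy":0,"wz":0},{"grip":1,"tx":0.074,"ty":0.0767,"tz":-0.05,"wx":0,"wy":0,"wz":0},{"grip":1,"tx":0.074,"ty":0.0767,"tz":-0.05,"wx":0,"wy":0,"wz":0}]'; python3 -m inch '[{"grip":1,"tx":-0.012,"ty":0,"tz":0,"wx":0,"wy":0,"wz":0},{"grip":1,"tx":-0.012,"ty":-0.0065,"tz":0.0497,"wx":0,"wy":0,"wz":0},{"grip":1,"tx":-0.012,"ty":-0.0065,"tz":0.0497,"wx":0,"wy":0,"wz":0},{"grip":1,"tx":-0.002,"ty":-0.0065,"tz":0.0497,"wx":0,"wy":0,"wz":0},{"grip":1,"tx":0.003,"ty":-0.0065,"tz":0.0497,"wx":0,"wy":0,"wz":0},{"grip":1,"tx":0.003,"ty":-0.0065,"tz":0.0497,"wx":0,"wy":0,"wz":0}]'
```

```text
time_s: 17.45
eef_pos: [0.5897, -0.0974, 0.1099]
ee_rot: [-1.249, 1.186, 1.245]
force: [-3.0, -1.7, 6.9]
grip_width: -0.0001
time_s: 18.2
eef_pos: [0.5938, -0.0468, 0.1069]
ee_rot: [-1.246, 1.183, 1.245]
force: [-2.1, 1.8, 7.4]
grip_width: 0.0001
```

```bash
python3 -m inch '[{"grip":1,"tx":0,"ty":0.004,"tz":0,"wx":0,"wy":0,"wz":0},{"grip":1,"tx":0,"ty":0.008,"tz":0,"wx":0,"wy":0,"wz":0},{"grip":1,"tx":0,"ty":0.012,"tz":0,"wx":0,"wy":0,"wz":0},{"grip":1,"tx":0,"ty":0.016,"tz":0,"wx":0,"wy":0,"wz":0},{"grip":1,"tx":0,"ty":0.016,"tz":0,"wx":0,"wy":0,"wz":0}]'; python3 -m inch '[{"grip":1,"tx":-0.012,"ty":0,"tz":0,"wx":0,"wy":0,"wz":0},{"grip":1,"tx":-0.012,"ty":-0.002,"tz":0.0495,"wx":0,"wy":0,"wz":0},{"grip":1,"tx":-0.012,"ty":-0.002,"tz":0.0495,"wx":0,"wy":0,"wz":0},{"grip":1,"tx":-0.002,"ty":-0.002,"tz":0.0495,"wx":0,"wy":0,"wz":0},{"grip":1,"tx":0.0027,"ty":-0.002,"tz":0.0495,"wx":0,"wy":0,"wz":0},{"grip":1,"tx":0.0027,"ty":-0.002,"tz":0.0495,"wx":0,"wy":0,"wz":0}]'
```

```text
time_s: 18.82
eef_pos: [0.5796, -0.0475, 0.1071]
ee_rot: [-1.248, 1.18, 1.242]
force: [2.3, 1.4, 6.3]
grip_width: 0.0001
time_s: 19.58
eef_pos: [0.5769, 0.0015, 0.1039]
ee_rot: [-1.246, 1.185, 1.245]
force: [-2.2, 0.5, 7.7]
grip_width: -0.0003
```

```bash
python3 -m inch '[{"grip":1,"tx":0,"ty":-0.004,"tz":0,"wx":0,"wy":0,"wz":0},{"grip":1,"tx":0,"ty":-0.008,"tz":0,"wx":0,"wy":0,"wz":0},{"grip":1,"tx":0,"ty":-0.0115,"tz":0,"wx":0,"wy":0,"wz":0},{"grip":1,"tx":0,"ty":-0.0115,"tz":0,"wx":0,"wy":0,"wz":0}]'; python3 -m inch '[{"grip":1,"tx":-0.04,"ty":0,"tz":0,"wx":0,"wy":0,"wz":0},{"grip":1,"tx":-0.08,"ty":-0.05,"tz":-0.03,"wx":0,"wy":0,"wz":0},{"grip":1,"tx":-0.08,"ty":-0.074,"tz":-0.05,"wx":0,"wy":0,"wz":0},{"grip":1,"tx":-0.08,"ty":-0.074,"tz":-0.05,"wx":0,"wy":0,"wz":0},{"grip":1,"tx":-0.08,"ty":-0.074,"tz":-0.05,"wx":0,"wy":0,"wz":0}]'; python3 - <<'E'
from h import *
pose=toolpose(); im,d=imaging.read_camera('wrist'); cv2.imwrite('pics/w3.png',im)
sheet(pose,im,'pics/s3.png'); print(pose[1])
E
```

```text
time_s: 20.08
eef_pos: [0.5884, 0.0021, 0.1038]
ee_rot: [-1.246, 1.185, 1.246]
force: [-2.9, 0.5, 7.7]
grip_width: 0.0001
time_s: 20.7
eef_pos: [0.6639, -0.0438, 0.181]
ee_rot: [-1.244, 1.187, 1.249]
force: [0.9, 0.8, -0.2]
grip_width: 0.0002
[ 0.663866   -0.04381361  0.18095303]
```

View pics/s3.png

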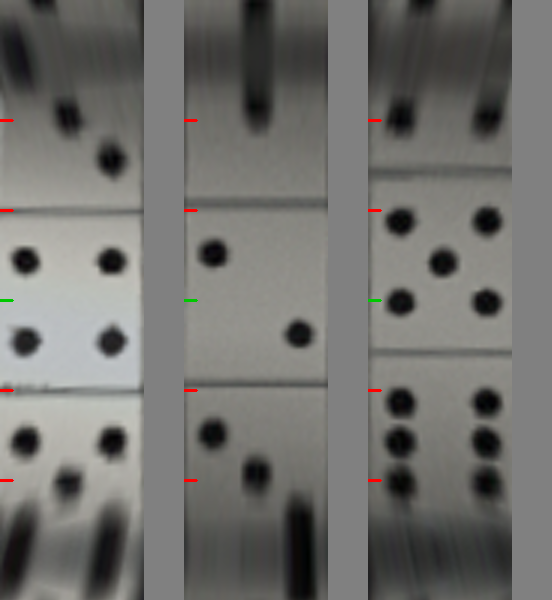

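Left is at 0° and middle at +2.2°, but right overshot to +12.8°. I'll roll the right wheel back about 6.7 mm, letting the arm settle before touching down.

```bash
python3 -m inch '[{"grip":1,"tx":0.03,"ty":0.05,"tz":-0.03,"wx":0,"wy":0,"wz":0},{"grip":1,"tx":0.062,"ty":0.0745,"tz":-0.049,"wx":0,"wy":0,"wz":0},{"grip":1,"tx":0.066,"ty":0.0745,"tz":-0.049,"wx":0,"wy":0,"wz":0},{"grip":1,"tx":0.066,"ty":0.0745,"tz":-0.049,"wx":0,"wy":0,"wz":0},{"grip":1,"tx":0.066,"ty":0.0745,"tz":-0.049,"wx":0,"wy":0,"wz":0},{"grip":1,"tx":0.066,"ty":0.0745,"tz":-0.049,"wx":0,"wy":0,"wz":0}]'; python3 -m inch '[{"grip":1,"tx":0.005,"ty":0,"tz":0,"wx":0,"wy":0,"wz":0},{"grip":1,"tx":0.0083,"ty":0,"tz":0,"wx":0,"wy":0,"wz":0},{"grip":1,"tx":0.0083,"ty":0,"tz":0,"wx":0,"wy":0,"wz":0}]'; python3 -m inch '[{"grip":1,"tx":0,"ty":0.003,"tz":0,"wx":0,"wy":0,"wz":0},{"grip":1,"tx":0,"ty":0.0075,"tz":0,"wx":0,"wy":0,"wz":0},{"grip":1,"tx":0,"ty":0.0075,"tz":0,"wx":0,"wy":0,"wz":0}]'; python3 -m inch '[{"grip":1,"tx":-0.04,"ty":0,"tz":0,"wx":0,"wy":0,"wz":0},{"grip":1,"tx":-0.074,"ty":-0.05,"tz":0.03,"wx":0,"wy":0,"wz":0},{"grip":1,"tx":-0.074,"ty":-0.082,"tz":0.049,"wx":0,"wy":0,"wz":0},{"grip":1,"tx":-0.074,"ty":-0.082,"tz":0.049,"wx":0,"wy":0,"wz":0},{"grip":1,"tx":-0.074,"ty":-0.082,"tz":0.049,"wx":0,"wy":0,"wz":0},{"grip":1,"tx":-0.074,"ty":-0.082,"tz":0.049,"wx":0,"wy":0,"wz":0}]'; python3 - <<'E'
from h import *
pose=toolpose(); im,d=imaging.read_camera('wrist'); cv2.imwrite('pics/w4.png',im)
sheet(pose,im,'pics/s4.png'); print(pose[1])
E
```

```text
time_s: 21.5
eef_pos: [0.5948, -0.0955, 0.1184]
ee_rot: [-1.25, 1.182, 1.245]
force: [-0.6, 0.4, -0.4]
grip_width: 0.0002
time_s: 21.88
eef_pos: [0.5941, -0.0958, 0.1101]
ee_rot: [-1.249, 1.182, 1.245]
force: [-1.4, 1.1, 6.7]
grip_width: 0.0002
time_s: 22.25
eef_pos: [0.587, -0.0962, 0.1101]
ee_rot: [-1.249, 1.181, 1.244]
force: [2.1, 1.5, 6.4]
grip_width: -0.0001
time_s: 23.0
eef_pos: [0.6636, -0.0439, 0.1817]
ee_rot: [-1.245, 1.187, 1.248]
force: [0.5, -0.4, 0.7]
grip_width: 0.0002
[ 0.66359433 -0.04389303  0.18167177]
```

View pics/s4.png

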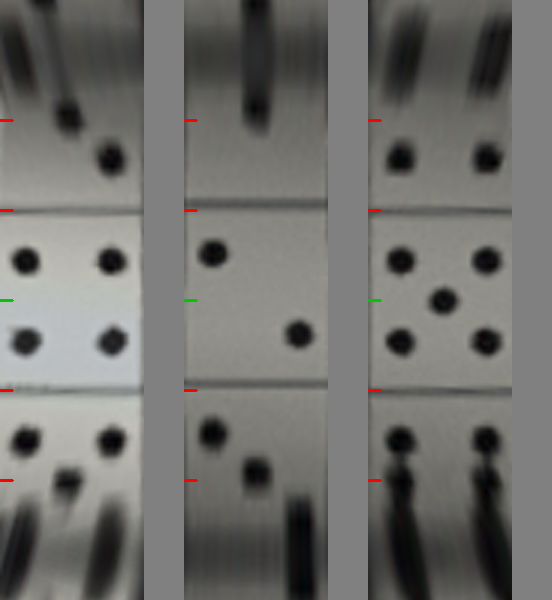

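All three read squarely: left 4 (0°), middle 2 (+2°), right 5 (0°). Now the key.

```bash
python3 -m inch '[{"grip":1,"tx":0,"ty":0.03,"tz":-0.05,"wx":0,"wy":0,"wz":0},{"grip":1,"tx":0,"ty":0.06,"tz":-0.10,"wx":0,"wy":0,"wz":0},{"grip":1,"tx":0.03,"ty":0.078,"tz":-0.114,"wx":0,"wy":0,"wz":0},{"grip":1,"tx":0.08,"ty":0.078,"tz":-0.114,"wx":0,"wy":0,"wz":0},{"grip":1,"tx":0.084,"ty":0.078,"tz":-0.114,"wx":0,"wy":0,"wz":0},{"grip":1,"tx":0.084,"ty":0.078,"tz":-0.114,"wx":0,"wy":0,"wz":0},{"grip":1,"tx":0.084,"ty":0.078,"tz":-0.114,"wx":0,"wy":0,"wz":0}]'; python3 -m inch '[{"grip":1,"tx":0.003,"ty":0,"tz":0,"wx":0,"wy":0,"wz":0},{"grip":1,"tx":0.003,"ty":0,"tz":0,"wx":0,"wy":0,"wz":0}]'; python3 -m inch '[{"grip":1,"tx":0.003,"ty":0,"tz":0,"wx":0,"wy":0,"wz":0},{"grip":1,"tx":0.003,"ty":0,"tz":0,"wx":0,"wy":0,"wz":0}]'
```

```text
time_s: 23.92
eef_pos: [0.5947, -0.1615, 0.1014]
ee_rot: [-1.251, 1.182, 1.243]
force: [-0.4, 0.4, 0.5]
grip_width: -0.0002
time_s: 24.18
eef_pos: [0.5935, -0.161, 0.0961]
ee_rot: [-1.248, 1.184, 1.246]
force: [0.4, 0.6, 0.5]
grip_width: 0.0003
time_s: 24.42
eef_pos: [0.593, -0.161, 0.0922]
ee_rot: [-1.247, 1.184, 1.247]
force: [0.3, 1.2, 0.7]
grip_width: 0.0005
```

```bash
python3 -m inch '[{"grip":1,"tx":0.003,"ty":0,"tz":0,"wx":0,"wy":0,"wz":0},{"grip":1,"tx":0.003,"ty":0,"tz":0,"wx":0,"wy":0,"wz":0}]'; python3 -m inch '[{"grip":1,"tx":0.002,"ty":0,"tz":0,"wx":0,"wy":0,"wz":0},{"grip":1,"tx":0.002,"ty":0,"tz":0,"wx":0,"wy":0,"wz":0}]'
```

```text
time_s: 24.68
eef_pos: [0.593, -0.161, 0.0895]
ee_rot: [-1.247, 1.184, 1.246]
force: [-0.9, 0.4, 2.1]
grip_width: -0.0002
time_s: 24.92
eef_pos: [0.593, -0.161, 0.0876]
ee_rot: [-1.247, 1.184, 1.246]
force: [-0.9, 0.8, 4.6]
grip_width: -0.0002
```

```bash
python3 -m inch '[{"grip":1,"tx":0.0015,"ty":0,"tz":0,"wx":0,"wy":0,"wz":0},{"grip":1,"tx":0.0015,"ty":0,"tz":0,"wx":0,"wy":0,"wz":0}]'; python3 -m inch '[{"grip":1,"tx":0.0015,"ty":0,"tz":0,"wx":0,"wy":0,"wz":0},{"grip":1,"tx":0.0015,"ty":0,"tz":0,"wx":0,"wy":0,"wz":0}]'
```

```text
time_s: 25.18
eef_pos: [0.593, -0.161, 0.0861]
ee_rot: [-1.247, 1.184, 1.246]
force: [-0.7, 0.9, 5.1]
grip_width: 0.0002
time_s: 25.42
eef_pos: [0.5931, -0.161, 0.086]
ee_rot: [-1.248, 1.184, 1.246]
force: [-1.3, 1.3, 9.3]
grip_width: -0.0002
```

The key has bottomed: z stays at 0.086 while the force rises to 9 N. I'll lift and check.

```bash
python3 -m inch '[{"grip":1,"tx":-0.04,"ty":0,"tz":0,"wx":0,"wy":0,"wz":0},{"grip":1,"tx":-0.09,"ty":-0.03,"tz":0.05,"wx":0,"wy":0,"wz":0},{"grip":1,"tx":-0.096,"ty":-0.078,"tz":0.1,"wx":0,"wy":0,"wz":0},{"grip":1,"tx":-0.096,"ty":-0.078,"tz":0.114,"wx":0,"wy":0,"wz":0},{"grip":1,"tx":-0.096,"ty":-0.078,"tz":0.114,"wx":0,"wy":0,"wz":0},{"grip":1,"tx":-0.096,"ty":-0.078,"tz":0.114,"wx":0,"wy":0,"wz":0}]'; python3 - <<'E'
from h import *
pose=toolpose(); im,d=imaging.read_camera('wrist')
sheet(pose,im,'pics/s5.png'); W=cloud(pose,d)
k=(np.hypot(W[...,0]-.5914,W[...,1]+.162)<.01); print(pose[1],'key z',np.median(W[k][:,2]))
a=cv2.imread('pics/s5.png'); b=np.zeros((600,240,3),np.uint8); c=im[0:240,150:520]
c=cv2.resize(c,(240,156)); b[:156]=c; cv2.imwrite('pics/v5.png',np.hstack([a,b]))
z=np.load('w1.npz'); W0=cloud((z['R'],z['p']),z['d']); k=(np.hypot(W0[...,0]-.5914,W0[...,1]+.162)<.01); print('before',np.median(W0[k][:,2]))
E
```

```text
time_s: 26.18
eef_pos: [0.6642, -0.0438, 0.1788]
ee_rot: [-1.246, 1.187, 1.248]
force: [-0.1, -1.1, 0.2]
grip_width: 0.0002
[ 0.66415601 -0.04375741  0.17881194] key z 0.09388324782678556
before 0.09394231093126844
```

View pics/v5.png

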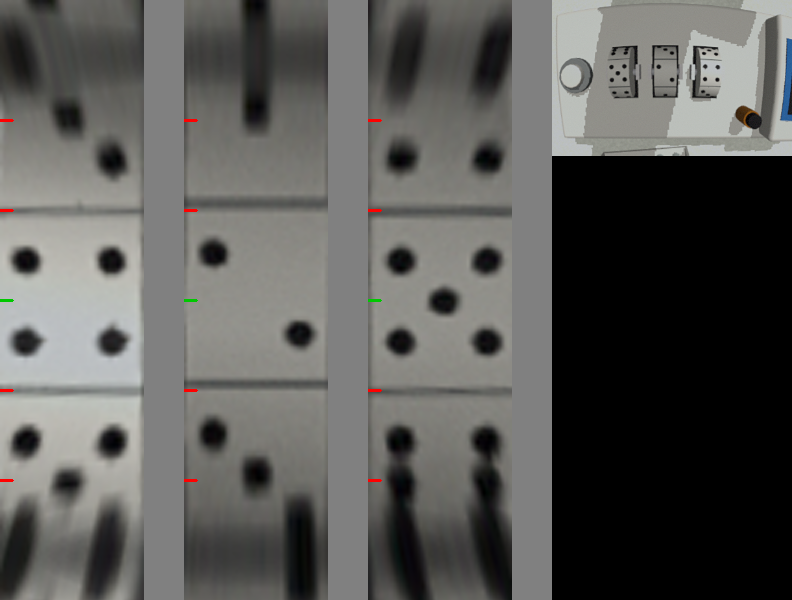

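The wheels are unchanged at 4, 2, 5, the key is back at its old height, and the vial still stands.

```bash
python3 -c "
from bench import close_job
print(close_job())"
```

```text
the job is handed in; nothing more can be done
None
```

The wheels read 4, 2, 5 from left to right, and I pressed the start key once, fully down, after they were set. The job is handed in at about 26 s of the 67 s allowed.

- **Wheels:** the last check put left at about 0°, middle about 2° off square and right at about 0°. I left the middle as it was. The right wheel overshot once by 13°, and I rolled it back before pressing the key.
- **Pressing:** the highest force I read on a wheel was about 8 N, against the 18 N limit. Force was only reported at the end of each move, so a brief higher peak between readings could not be seen.
- **Start key:** it went down about 6 mm and stopped, with the force rising to 9 N. After I lifted off, its top was back at the starting height (93.9 mm both times).
- **Other things on the bench:** the vial was still standing in the last picture, and I felt no stray contact. I did not measure the other glassware again.
- **At hand-in:** the arm was clear of everything.

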